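# Find the hidden catch of the bar key box

### The arm

A 6-joint arm with a two-finger parallel gripper is mounted at the origin on the work surface. World frame = base frame: x ahead of the robot, y to its left, z up, the work surface at z = 0. Lengths are in m, angles in rad, forces in N, time in s.
With the tool pointing down it reaches from about 0.35 to 0.725 m from the base axis. Payload 6 kg.
Tool frame: the origin (TCP) lies at the very end of the fingers, on their centre line; the grasp point (between the pads) lies 19 mm behind it; z points along the fingers, y is the line along which they close (so a half turn about z gives the same grasp; the last joint's range is limited). The gripper opens to 85 mm and grips with 20 to 120 N. Pads are 22 mm wide; open, the fingers measure 114 mm over their backs; the gripper's body (76 mm by 85 mm) begins 54 mm behind the grasp point. The pads swing forward as they close: fully open they stand 13 mm farther back than shut.
Start: joints at [1.567, 0.04, 0.085, 0, -1.615, -0.334], TCP at [0.199, 0.566, 0.231] pointing down, gripper open.
Joint ranges: [-2.56, 2.56], [-1.29, 2.01], [-1.08, 1.49], [-3.29, 1.98], [-2.81, -0.18], [-2.99, 2.99]. Speed limits (rad/s): [2.57, 2.57, 3.01, 3.14, 3.14, 3.14].

### API

Orientations are given as a unit quaternion [w, x, y, z].
In Python, from rig import read_state, read_camera, finish_job gives the robot as it stands. The module is installed in compiled form; this text tells all that it offers.
- The arm moves only by the tool jog_arm, never from a script. Its argument "targets" is a list of rows, each a list of 3 entries, a list of its own where there are three numbers: the turn, a rotation vector about the world's x, y, z in degrees, then the shift along the world's x, y, z in m, then the finger opening in m, from 0 to 0.0854. A call has 1 to 12 rows; each row shifts and turns the commanded pose from where the row before left it; what a row does not reach is not made up. A row lasts 1/10 s, in which the tool goes at most 50 mm and 8.59 degrees, less where a joint would pass 70% of its speed; a pose out of reach is approached as far as the arm can. A call with a gripper value outside its range is refused whole. The fingers move at their own pace and stop on an object; "force" is the grip in N (left out, the last holds). Time passes only in rows, so rows that do not move let the fingers close. It gives the time, the measured TCP pose, the force, the opening and the grip force at its end, in the units of the state.
- read_state(): the state, without advancing time (a new reading comes with each control period).
- read_camera(name): name is "side" or "top" or "wrist"; returns a dict with "img" (480x640x3 uint8, blue, green, red), "range_z" (480x640 float32, m along the optical axis (not along the pixel's ray), 0 where there is no reading), "fov_y" (degrees; the focal length in pixels is half the picture's height over the tangent of half this angle, whatever the lens; pixels are square), "cx", "cy" (the principal point, pixels), "world_from_camera" (4x4, takes a point from camera to world coordinates). Camera axes: x right, y up, looking along -z (the intrinsics and any distortion apply to the point x, -y, -z); pixel columns grow to the right and rows downward; lengths in m; the calibration is good to about 2 mm. A picture is of the moment at which its call begins.
- finish_job(): hands the job in; it is judged then, once.
The state is a dict: "clock": time; "qpos": joint angles; "qd": joint speeds; "joint_torque": joint torques, N m; "position": TCP position; "tool_rot": TCP orientation; "wrist_force": force on the tool from outside, world axes, zero at the start; "ft_torque": the same for the moment, N m; "finger_gap": opening from 0.0 (shut) to 1.0 (fully open); "finger_force": force on a finger pad.
Only numpy, scipy, OpenCV 4.12 (cv2) and the standard library are available. Lean on these libraries where they do the work, as an engineer would, in place of code of your own. Each camera call takes 0.05 s, during which the arm holds its last target. There are 200 camera calls.

### The job

One of the six matching square inlays in the top of the low oak key box is a hidden push catch. Feel across the inlays with the fingertips until you find the one that gives, press it fully down so that the drawer springs open, then let the catch come back up and leave the drawer open. Do not pick up, shift or knock over any of the things standing on the box or lying around it.

Things in the scene. Friction and masses are not known exactly. Their poses are not given: they have to be found in the camera images.
- keybox: Low oak chest, 240 (x) by 250 (y) by 70 mm high, fixed to the bar. Origin at the centre of its underside, z up; the drawer front faces its -x. Its flat top, 70 mm above the origin, holds the six inlays; the 78 mm wide border at the back (+x) carries the shot glass and the stopper.
- panel (a point): Middle of the six inlays on the chest's top, axes as the chest's. Inlays 56 mm square in 58 mm windows, 8 mm bars between, centres at x = -33 and +33 mm, y = -66, 0 and +66 mm from here. Five are solid and flush with the top; the sixth, at any of the six places, is the catch: same wood and outline, its face just 2 mm lower.
- catch (a joint): How far the catch inlay is pressed down, m: 0 up, 0.006 fully down (its face then 8 mm below the chest's top). A spring pushes back with about 1.6 N at first, 4 N fully down (up to 5 N with friction), and returns it when let go. At about 0.004 it frees the drawer.
- drawer (a joint): How far the drawer has come out of the chest, m: 0 shut, 0.05 fully out, towards the chest's -x side. No handle; its own spring (about 3 N) drives it out within a second once the catch is pressed, and it stays out.
- shot_glass: Squat pewter shot glass, 48 mm across, 52 mm high, loose, upright on the back border of the chest. Origin at the centre of its underside, z up. To be left alone.
- stopper: Turned steel bottle stopper, 34 mm across, 44 mm high, loose, upright on the back border of the chest. Origin at the centre of its underside, z up. To be left alone.
- muddler: Walnut muddler, 192 mm long, 34 mm thick, lying along its x on the bar on the chest's +y side. Origin under its middle at bar level, z up. To be left alone.
- tongs: Copper ice tongs, about 175 mm long, 13 mm high, up to 52 mm wide, lying along their x on the bar on the chest's -y side. Origin under their middle at bar level, z up. To be left alone.
- tin: Open steel mixing tin, 84 mm across the rim, 105 mm high, standing on the bar on the chest's +y side beyond the muddler. Origin at the centre of its underside, z up. To be left alone.
- cherry_jar: Closed jar, 68 mm across, 85 mm high, standing on the bar on the chest's -y side beyond the tongs. Origin at the centre of its underside, z up. To be left alone.

How it is judged:
On the way, in this order (a step that is already met when the one before it is completed fails the run):
1. the catch inlay is pressed down far enough to free the drawer (value of joint catch above 0.004 m), for 0.02 s.
2. the drawer has sprung open and the catch is let up again (value of joint drawer above 0.04 m and value of joint catch below 0.002 m), for 0.2 s.
At the end, for the whole second after the job is handed in: The drawer is out by more than 40 mm and at rest, the catch is back up (pressed less than 2 mm), and each of the six loose things is within 20 mm of its starting place and tilted less than 0.2 rad (all of step 2 and velocity of joint drawer between -0.01 and 0.01 m/s and distance of each of shot_glass, stopper, muddler, tongs, tin, cherry_jar from where it was at the start of the episode below 0.02 m and angle between each of shot_glass, stopper, muddler, tongs, tin, cherry_jar's own z axis and vertical below 0.2 rad); the robot touches nothing.
It fails at once if a bystander is lifted, shifted by more than 20 mm or tipped by more than 0.2 rad (not (distance of each of shot_glass, stopper, muddler, tongs, tin, cherry_jar from where it was at the start of the episode below 0.02 m and angle between each of shot_glass, stopper, muddler, tongs, tin, cherry_jar's own z axis and vertical below 0.2 rad)).
It also fails if it takes over 51 s, if anything falls off the work surface, if the arm or the gripper's body presses on something with over 40 N, if the wrist force passes 120 N, or if a joint passes its speed limit or range.

## Working session

There is one attempt and no reset: what is moved stays moved. The work goes in short steps, Python scripts to look and compute and a tool call to move; the robot and the scene stay as the last step left them, time stands still between calls to the robot, and variables do not carry over. Pictures are saved under pics/ and viewed, at most 10 in all, crops included, and the job is handed in when it is done.

Besides the shell and the picture viewer there is one more tool, called after "Emit:" by a JSON object that holds its "method" and its "body". jog_arm: Moves the arm, as the interface text tells. Its arguments: {"type":"object","properties":{"targets":{"type":"array"},"force":{"type":"number"}},"required":["targets"]}

```bash
mkdir -p pics; cat > h.py <<'E'
import numpy as np, cv2
from rig import *
def pts(c):
    f=240/np.tan(np.radians(c["fov_y"])/2); z=c["range_z"]
    v,u=np.mgrid[0:480,0:640]
    P=np.stack([(u-c["cx"])/f*z,-(v-c["cy"])/f*z,-z,np.ones_like(z)],-1)
    return (P@np.array(c["world_from_camera"]).T)[...,:3]
E
python3 - <<'E'
from h import *
for n in ("top","side"):
    c=read_camera(n); cv2.imwrite(f"pics/{n}0.png",c["img"]); np.savez(n+".npz",**c)
    print(n,[k for k in c],c["fov_y"],c["cx"],c["cy"],np.round(c["world_from_camera"],3).tolist())
    P=pts(c); z=P[...,2]; m=(abs(z-0.07)<0.005)&(c["range_z"]>0)
    k,l,s,ce=cv2.connectedComponentsWithStats(m.astype(np.uint8)); i=1+s[1:,4].argmax()
    q=P[l==i]; print(s[i],cv2.minAreaRect(q[:,:2].astype(np.float32)),np.median(q[:,2]))
print(read_state())
E
```

```text
top ['img', 'range_z', 'fov_y', 'cx', 'cy', 'world_from_camera'] 44.1041271532604 318.510199578239 236.74144778433688 [[0.014, 0.991, -0.13, 0.461], [-1.0, 0.016, 0.014, 0.06], [0.016, 0.129, 0.991, 1.303], [0.0, 0.0, 0.0, 1.0]]
[  241   224   141   137 12519] ((0.5097652077674866, 0.055164121091365814), (0.25019732117652893, 0.24046960473060608), 79.68582916259766) 0.0702055584956971
side ['img', 'range_z', 'fov_y', 'cx', 'cy', 'world_from_camera'] 42.018010046216105 315.49477207158395 234.4323547440906 [[0.674, 0.437, -0.595, -0.144], [-0.738, 0.379, -0.558, -0.672], [-0.018, 0.816, 0.578, 0.838], [0.0, 0.0, 0.0, 1.0]]
[ 190  224  171  106 9320] ((0.5079513788223267, 0.05484716594219208), (0.25594598054885864, 0.24344821274280548), 79.73360443115234) 0.07178664001648799
{'clock': 0.1, 'qpos': array([ 1.56665802e+00,  4.07291378e-02,  8.39156928e-02, -4.27169185e-04,
       -1.61549149e+00, -3.33722660e-01]), 'qd': array([ 0.00032217, -0.00172313,  0.00225975,  0.00129439, -0.00114901,
        0.00024817]), 'joint_torque': array([-5.07729070e-03, -3.69339895e+01,  3.48283553e+01,  6.95178464e+00,
       -4.53512301e-03,  3.39474006e-06]), 'position': array([0.19869527, 0.56583198, 0.23039059]), 'tool_rot': array([ 7.79090335e-04,  9.85766421e-01, -1.68118853e-01, -8.67459362e-05]), 'wrist_force': array([0.3510156 , 0.12640686, 0.61813999]), 'ft_torque': array([-0.04216588, -0.01924302, -0.00918185]), 'finger_force': 0.0, 'finger_gap': 0.9970069731871395}
```

View pics/top0.png

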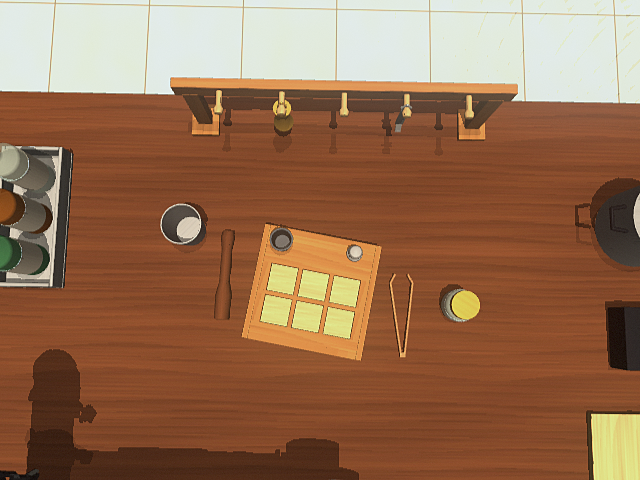

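View pics/side0.png

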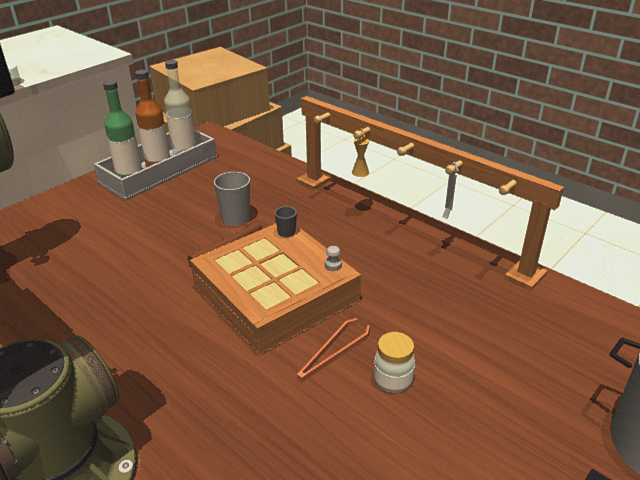

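The top view shows the inlays at about (282,278), (313,285), (345,291), (276,310), (307,317) and (339,323). The glass is at (281,239) and the stopper at (355,252). In the side view the box is clear, with its front towards the robot.

```bash
python3 - <<'E'
from h import *
acc={}
for n in ("top","side"):
    c=dict(np.load(n+".npz")); P=pts(c)
    hsv=cv2.cvtColor(c["img"],cv2.COLOR_BGR2HSV)
    zs=np.mean([pts(read_camera(n))[...,2] for _ in range(6)],0)
    box=(abs(P[...,0]-.51)<.15)&(abs(P[...,1]-.055)<.15)&(abs(P[...,2]-.07)<.008)
    b,g,r=[c["img"][...,i].astype(int) for i in range(3)]
    m=(box&(g>0.85*r)&(g>110)).astype(np.uint8); m=cv2.morphologyEx(m,cv2.MORPH_OPEN,np.ones((3,3)))
    k,l,s,ce=cv2.connectedComponentsWithStats(m)
    # plane fit on oak
    w=box&(m==0)&(abs(zs-.07)<.004); A=np.c_[P[w][:,:2],np.ones(w.sum())]; pl=np.linalg.lstsq(A,zs[w],rcond=None)[0]
    for i in range(1,k):
        if s[i,4]<100: continue
        e=cv2.erode((l==i).astype(np.uint8),np.ones((5,5)))>0
        q=P[l==i]; d=zs[e]-np.c_[P[e][:,:2],np.ones(e.sum())]@pl
        print(n,ce[i].round(1),s[i,4],np.round(cv2.minAreaRect(q[:,:2].astype(np.float32))[0],4),"dz mm",round(1e3*d.mean(),2),round(1e3*d.std()/e.sum()**.5,2),"col",c["img"][e].mean(0).round(0))
print(read_state()["clock"])
E
```

```text
top [282.  278.7] 705 [0.5338 0.1177] dz mm 8.14 2.05 col [132. 221. 224.]
top [313.3 285.2] 677 [0.5217 0.0527] dz mm 3.55 1.84 col [134. 223. 225.]
top [344.4 290.9] 699 [ 0.5102 -0.0122] dz mm 6.26 1.63 col [133. 222. 224.]
top [275.6 310.1] 715 [0.4689 0.1296] dz mm 5.43 1.54 col [132. 221. 224.]
top [306.9 316.3] 724 [0.457  0.0646] dz mm 5.36 1.5 col [133. 222. 225.]
top [338.5 322.5] 709 [ 4.454e-01 -4.000e-04] dz mm 4.97 1.57 col [133. 222. 224.]
side [260.6 249. ] 402 [0.5323 0.1164] dz mm 1.6 1.04 col [129. 207. 230.]
side [232.8 261.3] 439 [0.4688 0.1296] dz mm 6.51 2.03 col [129. 207. 230.]
side [280.  264.9] 386 [0.5214 0.0523] dz mm 1.02 1.64 col [132. 212. 230.]
side [250.8 277.6] 478 [0.4555 0.0645] dz mm 2.05 1.0 col [129. 207. 230.]
side [298.3 281.2] 502 [ 0.5084 -0.0104] dz mm 4.39 1.39 col [129. 208. 230.]
side [269.8 295.4] 553 [4.447e-01 2.000e-04] dz mm 2.33 0.97 col [129. 208. 230.]
0.7
```

The middle inlay of the back row reads lowest in both views, and it also shows the smallest visible area. I'll feel that one first, with the fingers shut.

Emit:
{"method": "jog_arm", "body": {"targets": [[[0,0,1],[0.024,-0.038,0],0],[[0,0,1],[0.024,-0.038,0],0],[[0,0,1],[0.024,-0.038,0],0],[[0,0,1],[0.024,-0.038,0],0],[[0,0,1],[0.024,-0.038,0],0],[[0,0,1],[0.024,-0.038,0],0],[[0,0,1],[0.024,-0.038,0],0],[[0,0,1],[0.024,-0.038,0],0],[[0,0,1],[0.024,-0.038,0],0],[[0,0,0],[0.024,-0.038,0],0],[[0,0,0],[0.024,-0.038,0],0],[[0,0,0],[0.024,-0.038,0],0]], "force": 20}}

```text
clock: 1.9
position: [0.4875, 0.1083, 0.2317]
tool_rot: [-0.0, 0.996, -0.09, 0.0]
wrist_force: [1.6, 0.9, 0.9]
finger_gap: -0.002
finger_force: 0.0
```

Emit:
{"method": "jog_arm", "body": {"targets": [[[0,0,0],[0.017,-0.028,0],0],[[0,0,0],[0.017,-0.028,0],0],[[0,0,0],[0,0,-0.04],0],[[0,0,0],[0,0,-0.04],0],[[0,0,0],[0,0,-0.04],0],[[0,0,0],[0,0,-0.02],0],[[0,0,0],[0,0,-0.01],0],[[0,0,0],[0,0,0],0],[[0,0,0],[0,0,0],0]]}}

```text
clock: 2.8
position: [0.5216, 0.0543, 0.0829]
tool_rot: [-0.0, 0.996, -0.09, 0.001]
wrist_force: [-1.0, -0.4, 1.0]
finger_gap: 0.004
finger_force: 0.0
```

Emit:
{"method": "jog_arm", "body": {"targets": [[[0,0,0],[0,-0.001,-0.004],0],[[0,0,0],[0,0,-0.004],0],[[0,0,0],[0,0,-0.002],0],[[0,0,0],[0,0,-0.001],0],[[0,0,0],[0,0,-0.001],0],[[0,0,0],[0,0,0],0],[[0,0,0],[0,0,0],0]]}}

```text
clock: 3.5
position: [0.5209, 0.0531, 0.0694]
tool_rot: [0.0, 0.996, -0.09, 0.0]
wrist_force: [1.0, -0.2, -1.6]
finger_gap: 0.0
finger_force: 0.0
```

Emit:
{"method": "jog_arm", "body": {"targets": [[[0,0,0],[0,0,-0.001],0],[[0,0,0],[0,0,-0.001],0],[[0,0,0],[0,0,0],0]]}}

```text
clock: 3.8
position: [0.521, 0.0531, 0.0676]
tool_rot: [0.0, 0.996, -0.09, 0.0]
wrist_force: [-1.1, 0.2, 1.1]
finger_gap: -0.003
finger_force: 1.1
```

Emit:
{"method": "jog_arm", "body": {"targets": [[[0,0,0],[0,0,-0.001],0],[[0,0,0],[0,0,0],0]]}}

```text
clock: 4.0
position: [0.521, 0.0531, 0.0666]
tool_rot: [-0.0, 0.996, -0.09, 0.0]
wrist_force: [-0.8, 0.6, 3.3]
finger_gap: 0.001
finger_force: 1.7
```

It gives: the tip is below the top face and the force is only about 3 N. I'll press on in 1 mm steps.

Emit:
{"method": "jog_arm", "body": {"targets": [[[0,0,0],[0,0,-0.001],0],[[0,0,0],[0,0,-0.001],0],[[0,0,0],[0,0,-0.001],0],[[0,0,0],[0,0,0],0]]}}

```text
clock: 4.4
position: [0.521, 0.0531, 0.0631]
tool_rot: [0.0, 0.996, -0.09, 0.0]
wrist_force: [-0.3, -0.1, 2.5]
finger_gap: 0.001
finger_force: 1.6
```

Emit:
{"method": "jog_arm", "body": {"targets": [[[0,0,0],[0,0,-0.001],0],[[0,0,0],[0,0,0],0],[[0,0,0],[0,0,0],0]]}}

```text
clock: 4.7
position: [0.521, 0.0531, 0.0624]
tool_rot: [0.0, 0.996, -0.09, 0.0]
wrist_force: [-0.8, -0.5, 3.5]
finger_gap: -0.002
finger_force: 1.8
```

Emit:
{"method": "jog_arm", "body": {"targets": [[[0,0,0],[0,0,-0.001],0],[[0,0,0],[0,0,0],0],[[0,0,0],[0,0,0],0],[[0,0,0],[0,0,0],0],[[0,0,0],[0,0,0],0],[[0,0,0],[0,0,0],0]]}}

```text
clock: 5.3
position: [0.521, 0.0531, 0.0621]
tool_rot: [0.0, 0.996, -0.09, 0.0]
wrist_force: [-2.8, 1.1, 7.3]
finger_gap: 0.004
finger_force: 3.8
```

```bash
python3 - <<'E'
from h import *
c=read_camera("side"); cv2.imwrite("pics/side1.png",cv2.resize(c["img"][150:400,120:440],None,fx=2,fy=2))
E
```

```text
(no output)
```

View pics/side1.png

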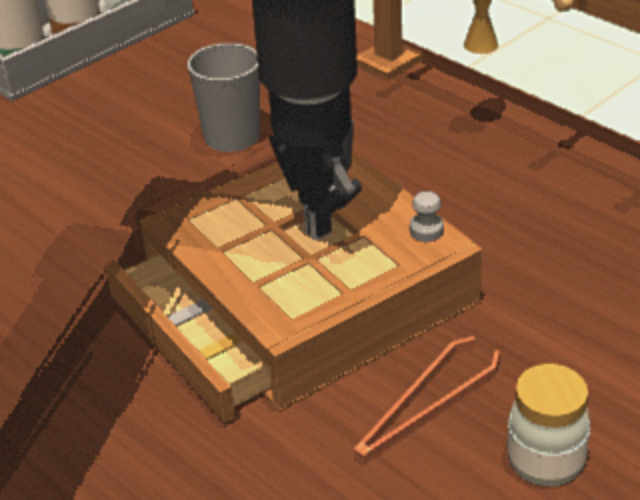

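The crop shows the drawer fully out, at around (190,340), with the tip pressed into the middle inlay of the back row at (320,235). I'll lift straight up now.

Emit:
{"method": "jog_arm", "body": {"targets": [[[0,0,0],[0,0,0.005],0],[[0,0,0],[0,0,0.01],0],[[0,0,0],[0,0,0.03],0],[[0,0,0],[0,0,0.04],0],[[0,0,0],[0,0,0.04],0],[[0,0,0],[0,0,0.03],0],[[0,0,0],[-0.02,0.035,0],0],[[0,0,0],[-0.02,0.035,0],0],[[0,0,0],[-0.02,0.035,0],0],[[0,0,0],[-0.02,0.035,0],0],[[0,0,0],[0,0,0],0],[[0,0,0],[0,0,0],0]]}}

```text
clock: 6.55
position: [0.4402, 0.1936, 0.2162]
tool_rot: [0.0, 0.996, -0.089, -0.0]
wrist_force: [0.9, -0.5, 0.1]
finger_gap: 0.005
finger_force: 0.0
```

```bash
python3 - <<'E'
from h import *
c=read_camera("side"); cv2.imwrite("pics/side2.png",cv2.resize(c["img"][150:400,120:440],None,fx=2,fy=2))
o=dict(np.load("side.npz"))
P=pts(c); b,g,r=[c["img"][...,i].astype(int) for i in range(3)]
d=[np.median(pts(c)[264+dy,280+dx,2]) for dy in(-2,0,2) for dx in (-3,0,3)]
print(np.round(d,4)); s=read_state(); print(s["clock"],s["position"],s["wrist_force"])
E
```

```text
[0.0694 0.0684 0.0693 0.0715 0.0685 0.0698 0.0698 0.069  0.0719]
6.6 [0.44065658 0.19292668 0.21620132] [ 0.06372559 -0.0761641   0.16687363]
```

View pics/side2.png

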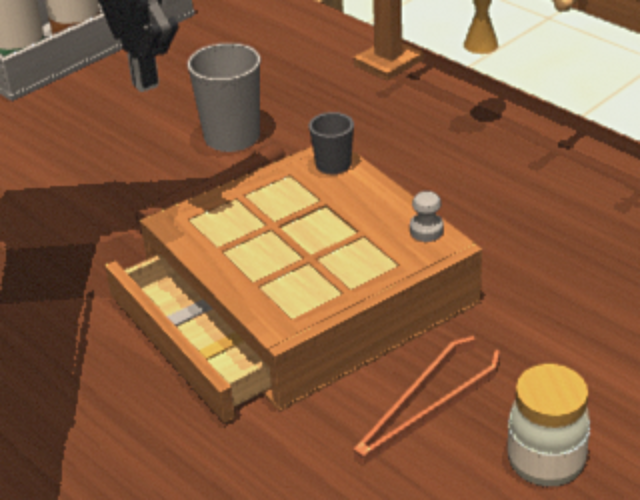

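The drawer is open at about (190,340) and the catch at (320,230) is back up. The glass, stopper, tin, tongs and jar are all upright in place, and the arm is clear.

```bash
python3 -c "from rig import *; print(finish_job())"
```

```text
the job is handed in; nothing more can be done
None
```

The middle inlay of the back row was the catch: I pressed it fully down, the drawer sprang open, and the catch came back up; nothing visible in the last picture had been moved (the muddler was hidden behind the box), and the job was handed in with no verdict returned.

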